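# Line up the eyepieces by height on the rack

## Task

Line up the four black eyepieces on the rack in order of height, one standing upright in the middle of each cream pad: the tallest on the pad next to the small red lamp, then stepping down to the shortest on the pad farthest from it. Do not tip any eyepiece over, and leave the green glass moon filter where it lies.

Things in the scene. Friction and masses are not known exactly. Their poses are not given: they have to be found in the camera images.
- eyepiece_48: The shortest of the four upright matte black eyepieces: 48 mm tall, loose, white ring round the edge of its conical top, eye lens 7 mm across. Round about its own z axis, so any yaw grips alike: chromed barrel 32 mm wide on a black dust cap 35 mm wide, and above 22 mm a straight body 36 mm wide up to 42 mm, then a 6 mm cone. Grip the straight body at about 33 mm height. About 70 g. Origin: centre of its underside, on which it stands; z up.
- eyepiece_60: The second shortest of the four upright matte black eyepieces: 60 mm tall, loose, yellow ring round the edge of its conical top, eye lens 13 mm across. Round about its own z axis, so any yaw grips alike: chromed barrel 32 mm wide on a black dust cap 35 mm wide, and above 26 mm a straight body 39 mm wide up to 54 mm, then a 6 mm cone. Grip the straight body at about 40 mm height. About 100 g. Origin: centre of its underside, on which it stands; z up.
- eyepiece_72: The second tallest of the four upright matte black eyepieces: 72 mm tall, loose, green ring round the edge of its conical top, eye lens 19 mm across. Round about its own z axis, so any yaw grips alike: chromed barrel 32 mm wide on a black dust cap 35 mm wide, and above 30 mm a straight body 42 mm wide up to 66 mm, then a 6 mm cone. Grip the straight body at about 48 mm height. About 130 g. Origin: centre of its underside, on which it stands; z up.
- eyepiece_84: The tallest of the four upright matte black eyepieces: 84 mm tall, loose, blue ring round the edge of its conical top, eye lens 26 mm across. Round about its own z axis, so any yaw grips alike: chromed barrel 32 mm wide on a black dust cap 35 mm wide, and above 34 mm a straight body 46 mm wide up to 78 mm, then a 6 mm cone. Grip the straight body at about 56 mm height. About 170 g. Origin: centre of its underside, on which it stands; z up.
- pad_a: One of the four alike cream rubber pads, 60 x 60 x 3 mm, bonded in a row, 80 mm between centres, on a fixed dark grey aluminium rack strip (78 x 530 x 4 mm, lip at its far side 10 mm high above the cart). Which of the four it is in the row changes: tell them by their distance from the lamp (about 98, 178, 258 and 338 mm). Origin: centre of its underside, 4 mm above the cart, so its top is 7 mm above the cart; its y axis runs along the row, x across it.
- pad_b: One of the four alike cream rubber pads, 60 x 60 x 3 mm, bonded in a row, 80 mm between centres, on a fixed dark grey aluminium rack strip (78 x 530 x 4 mm, lip at its far side 10 mm high above the cart). Which of the four it is in the row changes: tell them by their distance from the lamp (about 98, 178, 258 and 338 mm). Origin: centre of its underside, 4 mm above the cart, so its top is 7 mm above the cart; its y axis runs along the row, x across it.
- pad_c: One of the four alike cream rubber pads, 60 x 60 x 3 mm, bonded in a row, 80 mm between centres, on a fixed dark grey aluminium rack strip (78 x 530 x 4 mm, lip at its far side 10 mm high above the cart). Which of the four it is in the row changes: tell them by their distance from the lamp (about 98, 178, 258 and 338 mm). Origin: centre of its underside, 4 mm above the cart, so its top is 7 mm above the cart; its y axis runs along the row, x across it.
- pad_d: One of the four alike cream rubber pads, 60 x 60 x 3 mm, bonded in a row, 80 mm between centres, on a fixed dark grey aluminium rack strip (78 x 530 x 4 mm, lip at its far side 10 mm high above the cart). Which of the four it is in the row changes: tell them by their distance from the lamp (about 98, 178, 258 and 338 mm). Origin: centre of its underside, 4 mm above the cart, so its top is 7 mm above the cart; its y axis runs along the row, x across it.
- lamp: Small red-domed lamp with a black magnetic foot, 62 mm wide, 40 mm high, fixed at one end of the rack strip, in line with the pads; either end, from start to start (an aluminium screw-top canister, 52 mm wide and 78 mm high, stands at the other). Origin: centre of its underside, z up.
- moon_filter: Green glass moon filter in a black ring, 30 mm wide, 8 mm high, loose, lying flat on the cart among the eyepieces, as do two black rubber eyecups 43 mm wide and 20 mm high. To be left where it is. Origin: centre of its underside.
Things that resemble listed ones, but are neither listed nor needed, are in the scene too. Leave any pink, purple or turquoise look-alike of the pad_c alone.

How it is judged (in metres and radians):
At the end, for the whole second after the job is handed in: From the lamp outwards the pads carry the tallest, second tallest, second shortest and shortest eyepiece, each upright (within 0.1 rad), within 12 mm of its pad's centre, let go and at rest; the moon filter is within 20 mm of where it lay (((horizontal distance between eyepiece_48 and pad_a below 0.012 m and z of eyepiece_48 in the frame of pad_a between 0 and 0.006 m and horizontal distance between pad_a and lamp above 0.298 m) or (horizontal distance between eyepiece_48 and pad_b below 0.012 m and z of eyepiece_48 in the frame of pad_b between 0 and 0.006 m and horizontal distance between pad_b and lamp above 0.298 m) or (horizontal distance between eyepiece_48 and pad_c below 0.012 m and z of eyepiece_48 in the frame of pad_c between 0 and 0.006 m and horizontal distance between pad_c and lamp above 0.298 m) or (horizontal distance between eyepiece_48 and pad_d below 0.012 m and z of eyepiece_48 in the frame of pad_d between 0 and 0.006 m and horizontal distance between pad_d and lamp above 0.298 m)) and angle between each of eyepiece_48, eyepiece_60, eyepiece_72, eyepiece_84's own z axis and vertical below 0.1 rad and linear speed of each of eyepiece_48, eyepiece_60, eyepiece_72, eyepiece_84 below 0.02 m/s and angular speed of each of eyepiece_48, eyepiece_60, eyepiece_72, eyepiece_84 below 0.3 rad/s and ((horizontal distance between eyepiece_60 and pad_a below 0.012 m and z of eyepiece_60 in the frame of pad_a between 0 and 0.006 m and horizontal distance between pad_a and lamp between 0.218 and 0.298 m) or (horizontal distance between eyepiece_60 and pad_b below 0.012 m and z of eyepiece_60 in the frame of pad_b between 0 and 0.006 m and horizontal distance between pad_b and lamp between 0.218 and 0.298 m) or (horizontal distance between eyepiece_60 and pad_c below 0.012 m and z of eyepiece_60 in the frame of pad_c between 0 and 0.006 m and horizontal distance between pad_c and lamp between 0.218 and 0.298 m) or (horizontal distance between eyepiece_60 and pad_d below 0.012 m and z of eyepiece_60 in the frame of pad_d between 0 and 0.006 m and horizontal distance between pad_d and lamp between 0.218 and 0.298 m)) and ((horizontal distance between eyepiece_72 and pad_a below 0.012 m and z of eyepiece_72 in the frame of pad_a between 0 and 0.006 m and horizontal distance between pad_a and lamp between 0.138 and 0.218 m) or (horizontal distance between eyepiece_72 and pad_b below 0.012 m and z of eyepiece_72 in the frame of pad_b between 0 and 0.006 m and horizontal distance between pad_b and lamp between 0.138 and 0.218 m) or (horizontal distance between eyepiece_72 and pad_c below 0.012 m and z of eyepiece_72 in the frame of pad_c between 0 and 0.006 m and horizontal distance between pad_c and lamp between 0.138 and 0.218 m) or (horizontal distance between eyepiece_72 and pad_d below 0.012 m and z of eyepiece_72 in the frame of pad_d between 0 and 0.006 m and horizontal distance between pad_d and lamp between 0.138 and 0.218 m)) and ((horizontal distance between eyepiece_84 and pad_a below 0.012 m and z of eyepiece_84 in the frame of pad_a between 0 and 0.006 m and horizontal distance between pad_a and lamp below 0.138 m) or (horizontal distance between eyepiece_84 and pad_b below 0.012 m and z of eyepiece_84 in the frame of pad_b between 0 and 0.006 m and horizontal distance between pad_b and lamp below 0.138 m) or (horizontal distance between eyepiece_84 and pad_c below 0.012 m and z of eyepiece_84 in the frame of pad_c between 0 and 0.006 m and horizontal distance between pad_c and lamp below 0.138 m) or (horizontal distance between eyepiece_84 and pad_d below 0.012 m and z of eyepiece_84 in the frame of pad_d between 0 and 0.006 m and horizontal distance between pad_d and lamp below 0.138 m)) and distance of moon_filter from where it was at the start of the episode below 0.02 m); the robot touches nothing.
It fails at once if an eyepiece is tipped over (leans more than 0.7 rad) (angle between any of eyepiece_48, eyepiece_60, eyepiece_72, eyepiece_84's own z axis and vertical above 0.7 rad).
It fails at once if the glass moon filter is pushed more than 20 mm from where it lay (distance of moon_filter from where it was at the start of the episode above 0.02 m).
It also fails if it takes over 112 s, if anything falls off the work surface, if the arm or the gripper's body presses on something with over 40 N, if the wrist force passes 120 N, or if a joint passes its speed limit or range.

## Robot

A 6-joint arm with a two-finger parallel gripper is mounted at the origin on the work surface. World frame = base frame: x ahead of the robot, y to its left, z up, the work surface at z = 0. Lengths are in mm, angles in rad, forces in N, time in s.
With the tool pointing down it reaches from about 275 to 825 mm from the base axis. Payload 5.2 kg.
Tool frame: the origin (TCP) lies on the centre line of the jaws, within the pads' length; the fingertips stand 17 mm ahead of it and the grasp point (between the pads) lies 2 mm behind it; z points along the fingers, y is the line along which they close (so a half turn about z gives the same grasp; the last joint's range is limited). The gripper opens to 93 mm and grips with 3 to 60 N. Pads are 15 mm wide; open, the fingers measure 128 mm over their backs; the gripper's body (75 mm by 188 mm) begins 65 mm behind the grasp point.
Start: joints at [-1.322, 0.259, 1.535, -0, 1.348, -0.203], TCP at [240.143, -494.81, 235.653] pointing down, gripper open.
Joint ranges: [-3.14, 3.14], [-0.91, 2.08], [0.19, 2.58], [-1.22, 4.36], [0.22, 2.71], [-3.12, 3.12]. Speed limits (rad/s): [2.57, 2.57, 3.14, 3.14, 3.14, 3.14].

## Interface

Orientations are given as [roll, pitch, yaw] about the fixed x, y, z axes, in that order (R = Rz(yaw) Ry(pitch) Rx(roll)).
In Python, from workcell import arm gives the robot as it stands.
- The arm moves only by the tool step_arm, never from a script. Its argument "targets" is a list of rows, each a list of 5 numbers: the gripper command: -1 is fully open, 1 is shut, values between are in proportion, then the shift along the tool's x, y, z in mm, then the turn about the tool's z in degrees. A call has 1 to 12 rows; each row shifts and turns the commanded pose from where the row before left it, along the tool's axes as they then stand; what a row does not reach is not made up. A row lasts 1/12 s, in which the tool goes at most 41.7 mm and 7.16 degrees, less where a joint would pass 70% of its speed; a pose out of reach is approached as far as the arm can. A call is refused whole if a number of a shift passes 41.7 or a number of a turn 7.16, either way. A call with a gripper value outside its range is refused whole. The fingers move at their own pace and stop on an object; "squeeze" is the grip in N (left out, the last holds). Time passes only in rows, so rows that do not move let the fingers close. It gives the time, the measured TCP pose, the force, the opening and the grip force at its end, in the units of the state.
- arm.sense(): the state, without advancing time (a new reading comes with each control period).
- arm.snapshot(name): name is "side" or "top"; returns the picture (480x640x3 uint8, blue, green, red); there is no depth.
- arm.camera_model(name): a dict with "fx", "fy", "cx", "cy" (pixels), "k1" (the pictures are not rectified: a ray, as slopes to the right and down, at radius r is drawn at 1 + k1 r^2 times it, then the intrinsics apply), "rvec" (rotation vector, rad) and "tvec" (3), from world to camera coordinates, as OpenCV has them. Camera axes: x right, y down, z forward; pixel columns grow to the right and rows downward; lengths in mm; the calibration is good to about 2 mm. A picture is of the moment at which its call begins. camera_model takes no time and is no camera call.
- arm.sign_off(): hands the job in; it is judged then, once.
The state is a dict: "t": time; "joint_pos": joint angles; "qvel": joint speeds; "joint_efforts": joint torques, N m; "tcp_pos": TCP position; "eef_rot": TCP orientation; "force": force on the tool from outside, world axes, zero at the start; "ft_torque": the same for the moment, N m; "grip_width": finger opening in mm; "grip_force": force on a finger pad.
Only numpy, scipy, OpenCV 4.12 (cv2) and the standard library are available. Lean on these libraries where they do the work, as an engineer would, in place of code of your own. Each camera call takes 0.05 s, during which the arm holds its last target. There are 200 camera calls.

## Working session

There is one attempt and no reset: what is moved stays moved. The work goes in short steps, Python scripts to look and compute and a tool call to move; the robot and the scene stay as the last step left them, time stands still between calls to the robot, and variables do not carry over. Pictures are saved under pics/ and viewed, at most 14 in all, crops included, and the job is handed in when it is done.

Besides the shell and the picture viewer there is one more tool, called as name(argument=value, ...), one argument or row to a line, values as JSON. step_arm: Moves the arm, as the interface text tells. Its arguments: {"type":"object","properties":{"targets":{"type":"array"},"squeeze":{"type":"number"}},"required":["targets"]}

```bash
mkdir -p pics
cat > h.py <<'E'
import numpy as np, cv2
from workcell import arm
def cam(n):
    m=arm.camera_model(n); R=cv2.Rodrigues(np.array(m['rvec'],float))[0]; return m,R,np.array(m['tvec'],float).ravel()
def px2w(n,u,v,z):
    m,R,t=cam(n); x=np.array([(u-m['cx'])/m['fx'],(v-m['cy'])/m['fy']]); s=x.copy()
    for _ in range(20): s=x/(1+m['k1']*(s@s))
    d=R.T@np.array([s[0],s[1],1]); c=-R.T@t
    return c+d*(z-c[2])/d[2]
def w2px(n,p):
    m,R,t=cam(n); q=R@np.array(p,float)+t; s=q[:2]/q[2]; s=s*(1+m['k1']*(s@s))
    return np.array([s[0]*m['fx']+m['cx'],s[1]*m['fy']+m['cy']])
E
python3 - <<'E'
from h import *
for n in('top','side'):
    cv2.imwrite(f'pics/{n}0.png',arm.snapshot(n)); m,R,t=cam(n); print(n,-R.T@t,R[2],m['fx'],m['k1'])
print(arm.sense())
E
```

```text
top [ 423.62547308  -48.17217591 1069.67359732] [ 0.10089272 -0.01714157 -0.99474963] 548.9676880904874 -0.053165174066251375
side [176.20530728 504.82805597 702.04480834] [ 0.37551522 -0.61191746 -0.69609292] 495.76289802026804 -0.060140622595091585
{'t': 0.1, 'joint_pos': array([-1.32182945e+00,  2.59266451e-01,  1.53595201e+00, -2.98732923e-06,
        1.34796496e+00, -2.02766568e-01]), 'qvel': array([-1.22493833e-03, -1.14183269e-03, -1.97250345e-03,  5.29800097e-04,
       -5.88885786e-05, -4.32253175e-04]), 'joint_efforts': array([ 2.08097532e-03, -4.38213372e+01, -2.84641832e+01,  7.21352524e-02,
        3.61923873e-02, -4.23205756e-05]), 'tcp_pos': array([ 240.01426295, -494.37357755,  234.91145463]), 'eef_rot': array([-3.14003389e+00, -3.17495197e-04,  4.51733858e-01]), 'force': array([-0.4500315 ,  0.80861425,  0.42813468]), 'ft_torque': array([0.06731616, 0.04295646, 0.05373731]), 'grip_force': 0.0, 'grip_width': 92.88872637962601}
```

View pics/top0.png

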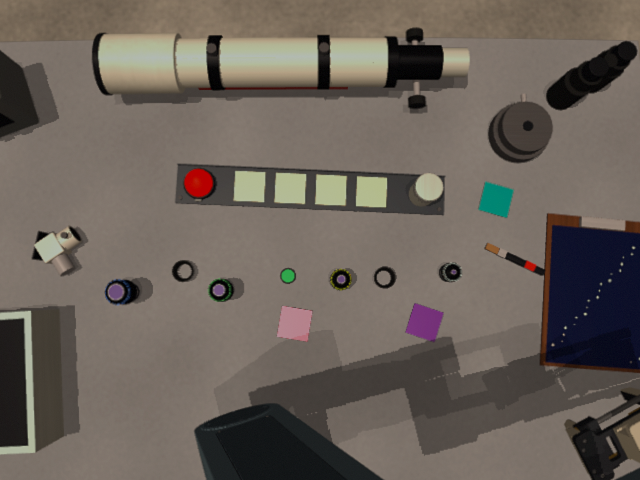

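View pics/side0.png

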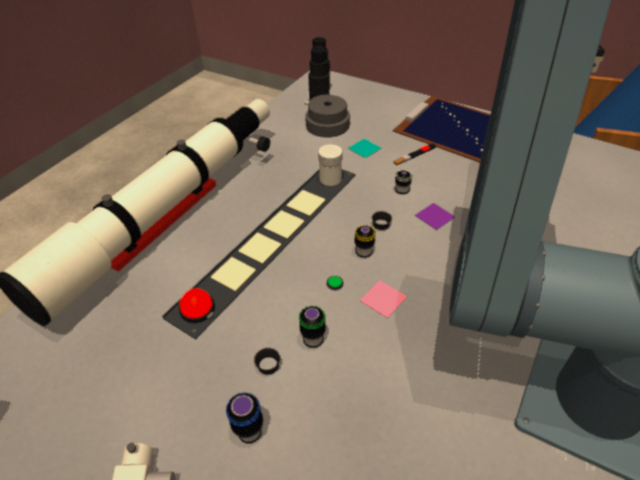

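The top view has up as +x and left as +y. The lamp is at (199,184) and the canister at (429,187). The cream pads are at (250,186), (290,188), (331,190) and (371,192), running outward from the lamp. The eyepieces, by ring colour, are:
- blue/84 at (121,291)
- green/72 at (220,289)
- yellow/60 at (341,279)
- white/48 at (451,271)

The look-alikes are the pink, purple and turquoise squares and the eyecups at (183,271) and (385,277); these stay put. Next I measure each one and confirm with an overlay.

```bash
cat > meas.py <<'E'
from h import *
# body top circle (z, r) in top and side views, rings by colour
E={'84':((121,291),78,23),'72':((220,289),66,21),'60':((341,279),54,19.5),'48':((451,271),42,18)}
def ringmask(img,k):
    h=cv2.cvtColor(img,cv2.COLOR_BGR2HSV); H,S,V=[h[...,i].astype(int) for i in range(3)]
    if k=='84': return (abs(H-110)<12)&(S>110)&(V>35)
    if k=='72': return (abs(H-60)<15)&(S>90)&(V>35)
    if k=='60': return (abs(H-28)<8)&(S>110)&(V>60)
    return (S<60)&(V>120)
def ring(img,cam,k,near,z,win=22):
    m=ringmask(img,k); a=np.zeros_like(m); u,v=map(int,near); a[v-win:v+win,u-win:u+win]=1
    vv,uu=np.nonzero(m&a)
    P=np.array([px2w(cam,x,y,z)[:2] for x,y in zip(uu,vv)])
    return P
def circ(P):
    c=np.median(P,0)
    for _ in range(6):
        A=np.c_[2*P,np.ones(len(P))]; s=np.linalg.lstsq(A,(P**2).sum(1),rcond=None)[0]; c=s[:2]; r=np.sqrt(s[2]+c@c)
        d=abs(np.hypot(*(P-c).T)-r); P=P[d<max(3,1.5*d.mean())]
    return c,r,len(P)
E
python3 - <<'E'
from meas import *
im=arm.snapshot('top'); big=cv2.resize(im[255:315,90:480],None,fx=2,fy=2,interpolation=cv2.INTER_CUBIC)
for k,(p,z,r) in E.items():
    c,rr,n=circ(ring(im,'top',k,p,z)); print(k,c.round(1),rr.round(1),r,n, w2px('side',[*c,z]).round(0))
hsv=cv2.cvtColor(im,cv2.COLOR_BGR2HSV)
sub=im.astype(int)
m=((sub[...,1]>140)&(sub[...,1]-sub[...,0]>12)).astype(np.uint8); m[:165]=0;m[215:]=0;m[:,:225]=0;m[:,395:]=0
n,l,s,cc=cv2.connectedComponentsWithStats(m)
for i in range(1,n):
    if s[i,4]>300:
        w=px2w('top',*cc[i],7); rc=cv2.minAreaRect(np.argwhere(l==i)[:,::-1].astype(np.float32)); print('pad',w.round(1),s[i,4],rc[2], w2px('side',w).round(0))
m=((sub[...,2]>120)&(sub[...,1]<60)).astype(np.uint8);m[:160]=0;m[215:]=0
v,u=np.nonzero(m[:,:230]);print('lamp',px2w('top',u.mean(),v.mean(),25).round(1))
print('filter',px2w('top',288,275,8).round(1),'cups',px2w('top',183,271,20).round(1),px2w('top',385,277,20).round(1))
tiles=[cv2.resize(im[p[1]-22:p[1]+22,p[0]-22:p[0]+22],(390,290),interpolation=cv2.INTER_CUBIC) for p,_,_ in E.values()]
cv2.imwrite('pics/crop1.png',np.vstack([np.hstack(tiles[:2]),np.hstack(tiles[2:])]))
E
```

```text
84 [431.6 298.8] 21.4 23 99 [242. 409.]
72 [433.8 116.2] 19.4 21 109 [312. 317.]
60 [ 451.2 -105.5] 18.4 19.5 92 [365. 233.]
48 [ 465.2 -313.7] 38.3 18 397 [402. 176.]
pad [636.7  69.1   7. ] 893 2.726310968399048 [232. 274.]
pad [632.4 -11.    7. ] 894 2.8624050617218018 [259. 248.]
pad [628.1 -90.8   7. ] 888 2.2906100749969482 [283. 224.]
pad [ 623.8 -170.8    7. ] 880 90.0 [305. 202.]
lamp [641.2 165.9  25. ]
filter [461.2  -6.6   8. ] cups [470.3 193.4  20. ] [ 455.  -192.6   20. ]
```

View pics/crop1.png

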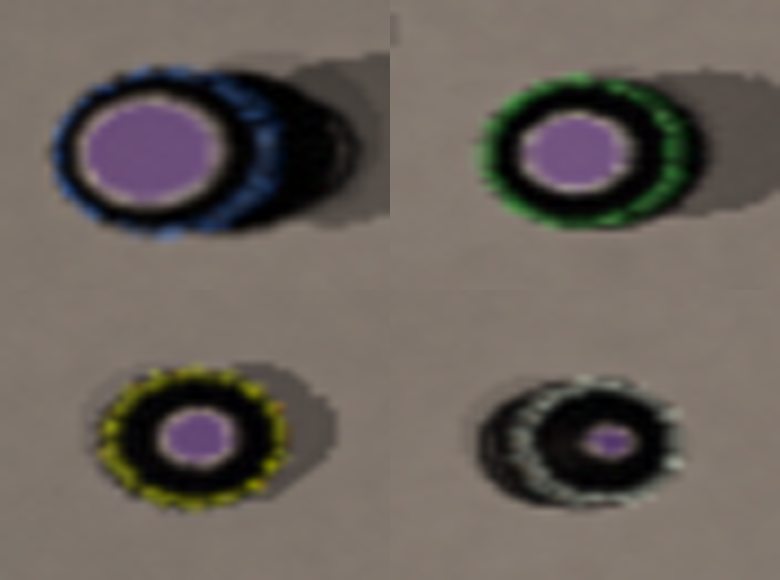

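Run:
```python
from h import *
for k,u,v,z in (('84',115.7,291.8,84),('72',218.6,289.6,72),('60',341.2,279.1,60),('48',453.8,271.8,48),('48ring',452.7,271.8,43)):
    w=px2w('top',u,v,z); print(k,w.round(1),w2px('side',w).round(0))
```

```text
84 [431.2 299.3  84. ] [242. 407.]
72 [433.8 116.5  72. ] [311. 315.]
60 [ 450.9 -106.3   60. ] [365. 230.]
48 [ 462.4 -318.4   48. ] [404. 173.]
48ring [ 462.6 -317.6   43. ] [404. 175.]
```

step_arm(
  targets=[
    [-1,0,0,0,-7.1],
    [-1,0,0,0,-7.1],
    [-1,0,0,0,-7.1],
    [-1,0,0,0,-7.1],
    [-1,0,0,0,-7.1],
    [-1,0,0,0,-7.1],
    [-1,0,0,0,-7.1],
    [-1,0,0,0,-7.1],
    [-1,0,0,0,-7.1],
    [-1,0,0,0,0],
    [-1,0,0,0,0],
  ],
)

```text
t: 1.07
tcp_pos: [240.1, -494.7, 235.4]
eef_rot: [-3.142, -0.001, 1.563]
force: [0.9, 0.3, 0.2]
grip_width: 93.2
grip_force: 0.0
```

step_arm(
  targets=[
    [-1,20,25,0,0],
    [-1,20,25,0,0],
    [-1,20,25,0,0],
    [-1,20,25,0,0],
    [-1,20,25,0,0],
    [-1,20,25,0,0],
    [-1,20,25,0,0],
    [-1,20,25,0,0],
    [-1,18,21,0,0],
    [-1,0,0,0,-0.4],
    [-1,0,0,0,0],
  ],
)

```text
t: 1.98
tcp_pos: [462.6, -316.5, 235.4]
eef_rot: [-3.141, -0.0, 1.575]
force: [-0.7, 0.1, 0.5]
grip_width: 92.9
grip_force: 0.0
```

Run:
```python
from h import *
im=arm.snapshot('top'); cv2.imwrite('pics/a.png',im); im=arm.snapshot('side'); cv2.imwrite('pics/b.png',cv2.resize(im[60:300,280:600],(800,600)))
print(arm.sense()['tcp_pos'])
```

```text
[ 461.30883646 -317.99367987  235.47743112]
```

View pics/b.png

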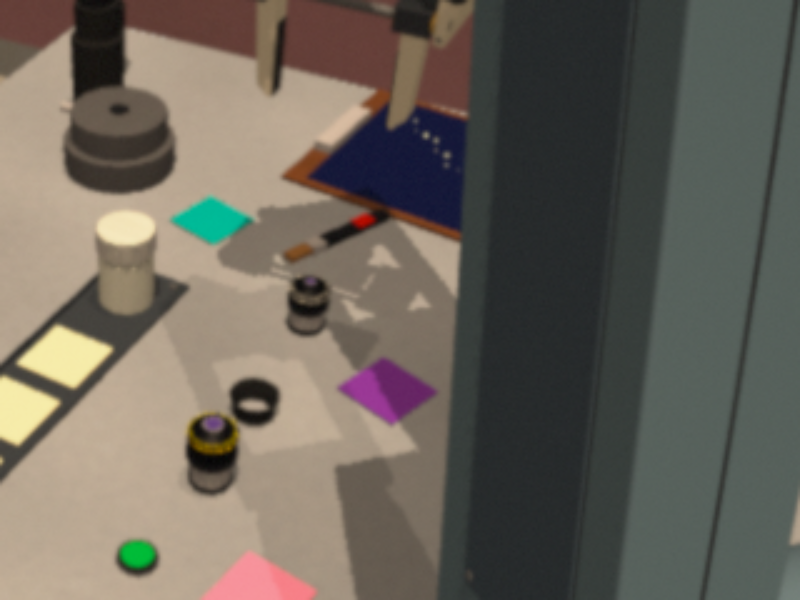

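The side view shows the white-ring eyepiece's lens at crop (310,282), which is (404,173) in the full picture. That matches the prediction, so I descend.

step_arm(
  targets=[
    [-1,0,0,30,0],
    [-1,0,0,30,0],
    [-1,0,0,30,0],
    [-1,0,0,30,0],
    [-1,0,0,30,0],
    [-1,0,0,25,0],
    [-1,0,0,18,0],
    [-1,0,0,11,0],
    [-1,0,0,0,0],
    [-1,0,0,0,0],
  ],
)

```text
t: 2.92
tcp_pos: [461.3, -318.5, 31.8]
eef_rot: [-3.141, -0.0, 1.572]
force: [0.0, -0.3, 0.3]
grip_width: 93.3
grip_force: 0.0
```

step_arm(
  targets=[
    [1,0,0,0,0],
    [1,0,0,0,0],
    [1,0,0,0,0],
    [1,0,0,0,0],
    [1,0,0,0,0],
    [1,0,0,0,0],
    [1,0,0,0,0],
    [1,0,0,0,0],
    [1,0,0,0,0],
    [1,0,0,0,0],
  ],
  squeeze=15,
)

```text
t: 3.75
tcp_pos: [461.9, -317.6, 31.7]
eef_rot: [3.141, 0.0, 1.574]
force: [0.2, -0.0, -0.6]
grip_width: 35.7
grip_force: 15.0
```

step_arm(
  targets=[
    [1,0,0,-10,0],
    [1,0,0,-20,0],
    [1,0,0,-30,0],
    [1,0,0,-30,0],
    [1,0,0,-25,0],
    [1,0,0,-15,0],
    [1,7,8,0,0],
    [1,15,16,0,0],
    [1,20,23,0,0],
    [1,20,23,0,0],
    [1,20,23,0,0],
    [1,20,23,0,0],
  ],
)

```text
t: 4.75
tcp_pos: [578.1, -213.2, 160.4]
eef_rot: [-3.14, -0.001, 1.574]
force: [1.2, -0.3, -0.6]
grip_width: 35.9
grip_force: 15.0
```

step_arm(
  targets=[
    [1,20,22,0,0],
    [1,15,16,0,0],
    [1,10,8,0,0],
    [1,0,0,0,0],
    [1,0,0,0,0],
    [1,0,0,0,0],
  ],
)

```text
t: 5.25
tcp_pos: [622.3, -170.6, 161.1]
eef_rot: [-3.14, 0.0, 1.574]
force: [-0.4, -0.2, -1.6]
grip_width: 35.6
grip_force: 15.0
```

Run:
```python
from h import *
s=arm.sense(); print(s['tcp_pos'],s['eef_rot'],s['grip_width'])
```

```text
[ 622.32837041 -170.6492965   161.13908124] [-3.14012438e+00  2.64720445e-05  1.57372147e+00] 35.64856896200679
```

step_arm(
  targets=[
    [1,0,1,20,0],
    [1,0,0,30,0],
    [1,0,0,25,0],
    [1,0,0,20,0],
    [1,0,0,12,0],
    [1,0,0,7,0],
    [1,0,0,4,0],
    [1,0,0,2,0],
    [1,0,0,1,0],
    [1,0,0,1,0],
    [1,0,0,0,0],
    [1,0,0,0,0],
  ],
)

```text
t: 6.25
tcp_pos: [624.8, -170.2, 40.4]
eef_rot: [3.14, 0.001, 1.574]
force: [0.5, 0.5, 0.4]
grip_width: 35.9
grip_force: 15.0
```

step_arm(
  targets=[
    [1,0,0,1,0],
    [1,0,0,0.5,0],
    [1,0,0,0,0],
    [1,0,0,0,0],
  ],
)

```text
t: 6.58
tcp_pos: [624.6, -170.1, 38.6]
eef_rot: [3.141, 0.0, 1.574]
force: [-0.4, 0.9, 2.5]
grip_width: 35.6
grip_force: 15.0
```

step_arm(
  targets=[
    [0.2,0,0,0,0],
    [0.1,0,0,0,0],
    [0,0,0,0,0],
    [-0.5,0,0,0,0],
    [-1,0,0,0,0],
    [-1,0,0,0,0],
    [-1,0,0,0,0],
    [-1,0,0,0,0],
    [-1,0,0,-15,0],
    [-1,0,0,-30,0],
    [-1,0,0,-40,0],
    [-1,0,0,-40,0],
  ],
)

```text
t: 7.58
tcp_pos: [623.4, -169.7, 163.4]
eef_rot: [-3.139, -0.001, 1.574]
force: [1.2, -0.4, 0.5]
grip_width: 92.8
grip_force: 0.0
```

step_arm(
  targets=[
    [-1,4,-12,0,0],
    [-1,8,-22,0,0],
    [-1,8,-22,0,0],
    [-1,8,-22,0,0],
    [-1,8,-22,0,0],
    [-1,8,-22,0,0],
    [-1,8,-22,0,0],
    [-1,8,-18,0,0],
    [-1,4,-10,0,0],
    [-1,0,0,0,0],
    [-1,0,0,0,0],
    [-1,0,0,0,0],
  ],
)

```text
t: 8.58
tcp_pos: [453.4, -107.4, 163.6]
eef_rot: [3.14, 0.001, 1.574]
force: [-0.2, 0.0, -1.3]
grip_width: 93.2
grip_force: 0.0
```

Run:
```python
from h import *
im=arm.snapshot('side'); cv2.imwrite('pics/c.png',cv2.resize(im[120:330,200:480],(800,600)))
print(arm.sense()['tcp_pos'], w2px('side',[623.8,-170.8,55]))
```

```text
[ 453.3838302  -107.3479253   163.37225731] [304.54417513 184.98065469]
```

View pics/c.png

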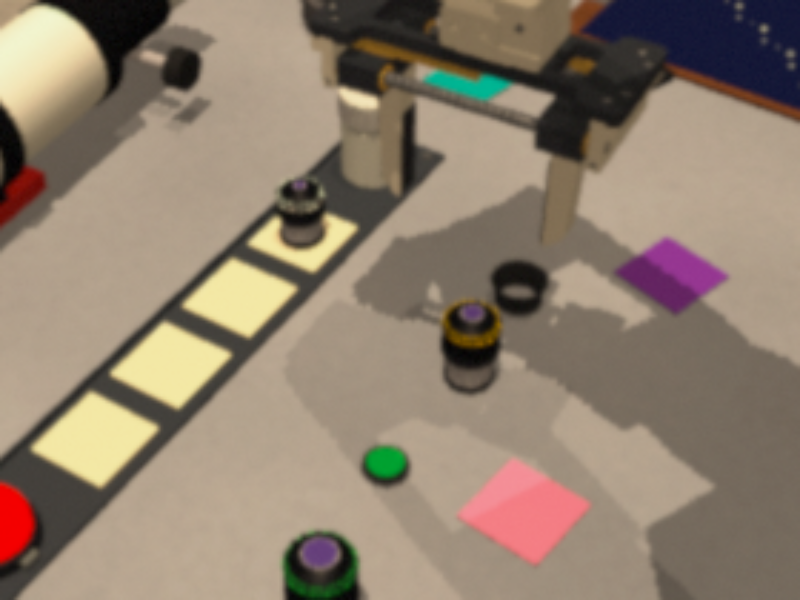

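The 48 mm eyepiece stands centred on the far pad: its lens at crop (300,185) is (305,185) in the full picture, against a prediction of (304.5,185.0). Next I grasp the 60 mm eyepiece.

step_arm(
  targets=[
    [-1,1,-2,20,0],
    [-1,0,0,30,0],
    [-1,0,0,30,0],
    [-1,0,0,25,0],
    [-1,0,0,14,0],
    [-1,0,0,6,0],
    [-1,0,0,0,0],
    [-1,0,0,0,0],
  ],
)

```text
t: 9.3
tcp_pos: [450.9, -106.1, 38.3]
eef_rot: [3.141, 0.0, 1.574]
force: [0.1, 0.1, -0.8]
grip_width: 92.9
grip_force: 0.0
```

step_arm(
  targets=[
    [1,0,0,0,0],
    [1,0,0,0,0],
    [1,0,0,0,0],
    [1,0,0,0,0],
    [1,0,0,0,0],
    [1,0,0,0,0],
    [1,0,0,0,0],
    [1,0,0,0,0],
    [1,0,0,0,0],
    [1,0,0,0,0],
  ],
  squeeze=15,
)

```text
t: 10.13
tcp_pos: [450.4, -105.8, 38.2]
eef_rot: [3.141, 0.0, 1.574]
force: [1.4, -0.5, 0.3]
grip_width: 38.7
grip_force: 15.0
```

step_arm(
  targets=[
    [1,0,0,-10,0],
    [1,0,0,-20,0],
    [1,0,0,-30,0],
    [1,0,0,-25,0],
    [1,0,0,-15,0],
    [1,0,8,0,0],
    [1,2,16,0,0],
    [1,3,25,0,0],
    [1,3,27,0,0],
    [1,3,27,0,0],
    [1,2,25,0,0],
    [1,1,25,0,0],
  ],
)

```text
t: 11.13
tcp_pos: [604.0, -90.4, 135.9]
eef_rot: [-3.139, -0.001, 1.574]
force: [-0.0, -0.1, -0.9]
grip_width: 38.8
grip_force: 15.0
```

step_arm(
  targets=[
    [1,1,16,0,0],
    [1,0,8,0,0],
    [1,0,0,0,0],
    [1,0,0,0,0],
    [1,0,0,0,0],
  ],
)

```text
t: 11.55
tcp_pos: [625.7, -89.9, 137.3]
eef_rot: [-3.139, -0.001, 1.574]
force: [0.2, 0.6, -1.7]
grip_width: 38.6
grip_force: 15.0
```

Target z is 45, with corrections of +2 in world x and −1 in y.

step_arm(
  targets=[
    [1,-1,1.5,15,0],
    [1,0,0,25,0],
    [1,0,0,20,0],
    [1,0,0,15,0],
    [1,0,0,8,0],
    [1,0,0,4,0],
    [1,0,0,2,0],
    [1,0,0,1,0],
    [1,0,0,1,0],
    [1,0,0,1,0],
    [1,0,0,0,0],
    [1,0,0,0,0],
  ],
)

```text
t: 12.55
tcp_pos: [628.8, -91.1, 46.6]
eef_rot: [3.141, 0.0, 1.574]
force: [0.1, 0.1, -1.6]
grip_width: 38.7
grip_force: 15.0
```

step_arm(
  targets=[
    [1,0,0,1,0],
    [1,0,0,0.7,0],
    [1,0,0,0,0],
    [1,0,0,0,0],
  ],
)

```text
t: 12.88
tcp_pos: [628.9, -91.2, 45.2]
eef_rot: [3.141, 0.0, 1.574]
force: [-2.2, -0.2, 4.9]
grip_width: 38.5
grip_force: 15.0
```

step_arm(
  targets=[
    [0.2,0,0,0,0],
    [0.1,0,0,0,0],
    [0,0,0,0,0],
    [-0.5,0,0,0,0],
    [-1,0,0,0,0],
    [-1,0,0,0,0],
    [-1,0,0,0,0],
    [-1,0,0,0,0],
    [-1,0,0,-15,0],
    [-1,0,0,-30,0],
    [-1,0,0,-40,0],
    [-1,0,0,-35,0],
  ],
)

```text
t: 13.88
tcp_pos: [628.2, -91.0, 165.7]
eef_rot: [-3.141, -0.0, 1.574]
force: [1.3, -0.0, 0.1]
grip_width: 92.5
grip_force: 0.0
```

step_arm(
  targets=[
    [-1,10,-10,0,0],
    [-1,20,-19,0,0],
    [-1,22,-20,0,0],
    [-1,22,-20,0,0],
    [-1,22,-20,0,0],
    [-1,22,-20,0,0],
    [-1,22,-20,0,0],
    [-1,22,-20,0,0],
    [-1,22,-20,0,0],
    [-1,15,-16,0,0],
    [-1,8,-8,0,0],
    [-1,0,0,0,0],
  ],
)

```text
t: 14.88
tcp_pos: [433.3, 116.6, 164.6]
eef_rot: [-3.141, -0.0, 1.576]
force: [-0.7, -0.5, -0.6]
grip_width: 92.8
grip_force: 0.0
```

step_arm(
  targets=[
    [-1,0,0,0,0],
    [-1,0,0,0,0],
  ],
)

```text
t: 15.05
tcp_pos: [436.2, 114.6, 164.7]
eef_rot: [3.14, 0.0, 1.574]
force: [0.4, 0.5, 1.4]
grip_width: 92.9
grip_force: 0.0
```

step_arm(
  targets=[
    [-1,1,-2,20,0],
    [-1,0,0,30,0],
    [-1,0,0,30,0],
    [-1,0,0,20,0],
    [-1,0,0,13,0],
    [-1,0,0,6,0],
    [-1,0,0,0,0],
    [-1,0,0,0,0],
  ],
)

```text
t: 15.72
tcp_pos: [433.8, 115.7, 45.6]
eef_rot: [3.141, 0.0, 1.573]
force: [-0.4, -0.1, 0.8]
grip_width: 93.0
grip_force: 0.0
```

step_arm(
  targets=[
    [1,0,0,0,0],
    [1,0,0,0,0],
    [1,0,0,0,0],
    [1,0,0,0,0],
    [1,0,0,0,0],
    [1,0,0,0,0],
    [1,0,0,0,0],
    [1,0,0,0,0],
    [1,0,0,0,0],
    [1,0,0,0,0],
  ],
  squeeze=15,
)

```text
t: 16.55
tcp_pos: [433.1, 116.3, 45.5]
eef_rot: [3.141, -0.0, 1.574]
force: [0.7, 0.1, 0.5]
grip_width: 41.3
grip_force: 15.0
```

step_arm(
  targets=[
    [1,0,0,-10,0],
    [1,0,0,-20,0],
    [1,0,0,-30,0],
    [1,0,0,-25,0],
    [1,0,0,-15,0],
    [1,-6,9,0,0],
    [1,-12,18,0,0],
    [1,-17,26,0,0],
    [1,-18,28,0,0],
    [1,-18,28,0,0],
    [1,-16,26,0,0],
    [1,-16,26,0,0],
  ],
)

```text
t: 17.55
tcp_pos: [595.1, 12.2, 143.2]
eef_rot: [-3.139, -0.0, 1.574]
force: [-0.0, 1.0, -0.5]
grip_width: 41.9
grip_force: 15.0
```

step_arm(
  targets=[
    [1,-13,20,0,0],
    [1,-8,12,0,0],
    [1,-3,6,0,0],
    [1,0,0,0,0],
    [1,0,0,0,0],
    [1,0,0,0,0],
  ],
)

```text
t: 18.05
tcp_pos: [631.1, -9.4, 144.7]
eef_rot: [-3.14, -0.001, 1.575]
force: [-0.2, -0.2, -1.1]
grip_width: 41.6
grip_force: 15.0
```

Target z is 52.5, then seat it.

step_arm(
  targets=[
    [1,-1,1,15,0],
    [1,0,0,25,0],
    [1,0,0,20,0],
    [1,0,0,15,0],
    [1,0,0,8,0],
    [1,0,0,4,0],
    [1,0,0,2,0],
    [1,0,0,1,0],
    [1,0,0,1,0],
    [1,0,0,0,0],
    [1,0,0,0,0],
  ],
)

```text
t: 18.97
tcp_pos: [633.8, -11.2, 55.3]
eef_rot: [3.14, 0.0, 1.574]
force: [-0.5, 0.2, -0.8]
grip_width: 42.0
grip_force: 15.0
```

step_arm(
  targets=[
    [1,0,-0.5,1,0],
    [1,0,-0.5,1,0],
    [1,0,0,0.8,0],
    [1,0,0,0,0],
    [1,0,0,0,0],
  ],
)

```text
t: 19.38
tcp_pos: [632.5, -11.2, 52.6]
eef_rot: [3.141, 0.0, 1.574]
force: [-2.6, 0.7, 5.4]
grip_width: 41.3
grip_force: 15.0
```

step_arm(
  targets=[
    [0.2,0,0,0,0],
    [0.1,0,0,0,0],
    [0,0,0,0,0],
    [-0.5,0,0,0,0],
    [-1,0,0,0,0],
    [-1,0,0,0,0],
    [-1,0,0,0,0],
    [-1,0,0,0,0],
    [-1,0,0,-15,0],
    [-1,0,0,-30,0],
    [-1,0,0,-40,0],
    [-1,0,0,-35,0],
  ],
)

```text
t: 20.38
tcp_pos: [631.9, -11.0, 172.8]
eef_rot: [-3.14, -0.0, 1.574]
force: [1.6, -0.2, 0.9]
grip_width: 92.9
grip_force: 0.0
```

step_arm(
  targets=[
    [-1,14,-9,0,0],
    [-1,28,-18,0,0],
    [-1,32,-21,0,0],
    [-1,32,-21,0,0],
    [-1,32,-21,0,0],
    [-1,32,-21,0,0],
    [-1,32,-21,0,0],
    [-1,32,-21,0,0],
    [-1,32,-21,0,0],
    [-1,25,-16,0,0],
    [-1,13,-8,0,0],
    [-1,6,-3,0,0],
  ],
)

```text
t: 21.38
tcp_pos: [428.4, 300.3, 171.6]
eef_rot: [-3.141, -0.0, 1.577]
force: [0.3, -0.2, -0.3]
grip_width: 93.0
grip_force: 0.0
```

step_arm(
  targets=[
    [-1,0,0,0,0],
    [-1,0,0,0,0],
    [-1,0,0,0,0],
  ],
)

```text
t: 21.63
tcp_pos: [431.1, 297.4, 171.6]
eef_rot: [3.141, 0.0, 1.573]
force: [-0.3, -1.2, -0.0]
grip_width: 92.6
grip_force: 0.0
```

Run:
```python
from h import *
im=arm.snapshot('side'); cv2.imwrite('pics/d.png',cv2.resize(im[150:450,140:540],(800,600)))
print(arm.sense()['tcp_pos'], *[w2px('side',p).round(1) for p in ([628.1,-90.8,67],[632.4,-11,79],[431.4,299,84])])
```

```text
[431.1582564 297.2631203 171.5554487] [281.2 201.9] [255.  220.7] [241.7 406.9]
```

View pics/d.png

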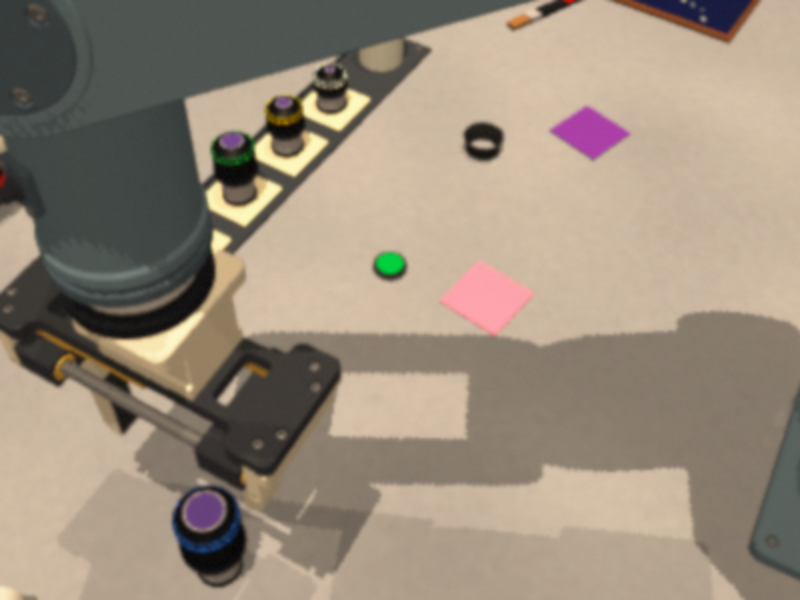

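Yellow and green are centred: yellow's lens is at (282,201.5) against a prediction of (281,202), and green's at (256,220.5) against (255,221). Blue stands where it was measured, with its lens at (242,405). I grasp it now.

step_arm(
  targets=[
    [-1,1.5,0,20,0],
    [-1,0,0,30,0],
    [-1,0,0,30,0],
    [-1,0,0,20,0],
    [-1,0,0,12,0],
    [-1,0,0,5,0],
    [-1,0,0,0,0],
    [-1,0,0,0,0],
  ],
)

```text
t: 22.35
tcp_pos: [431.1, 299.3, 55.0]
eef_rot: [3.141, -0.0, 1.573]
force: [0.0, -0.1, 0.1]
grip_width: 92.8
grip_force: 0.0
```

step_arm(
  targets=[
    [1,0,0,0,0],
    [1,0,0,0,0],
    [1,0,0,0,0],
    [1,0,0,0,0],
    [1,0,0,0,0],
    [1,0,0,0,0],
    [1,0,0,0,0],
    [1,0,0,0,0],
    [1,0,0,0,0],
    [1,0,0,0,0],
  ],
  squeeze=18,
)

```text
t: 23.18
tcp_pos: [430.8, 299.9, 54.9]
eef_rot: [3.141, -0.0, 1.574]
force: [1.1, -1.0, 1.4]
grip_width: 45.9
grip_force: 17.9
```

step_arm(
  targets=[
    [1,0,0,-10,0],
    [1,0,0,-20,0],
    [1,0,0,-30,0],
    [1,0,0,-25,0],
    [1,0,0,-15,0],
    [1,-10,9,0,0],
    [1,-20,18,0,0],
    [1,-29,26,0,0],
    [1,-31,28,0,0],
    [1,-31,28,0,0],
    [1,-29,26,0,0],
    [1,-29,26,0,0],
  ],
)

```text
t: 24.18
tcp_pos: [592.1, 118.8, 153.4]
eef_rot: [-3.139, 0.0, 1.574]
force: [1.0, 1.7, -0.9]
grip_width: 46.1
grip_force: 17.9
```

step_arm(
  targets=[
    [1,-25,22,0,0],
    [1,-17,14,0,0],
    [1,-9,9,0,0],
    [1,0,0,0,0],
    [1,0,0,0,0],
    [1,0,0,0,0],
  ],
)

```text
t: 24.68
tcp_pos: [635.6, 71.7, 154.0]
eef_rot: [-3.139, -0.001, 1.575]
force: [-1.1, 1.0, -0.8]
grip_width: 45.8
grip_force: 17.9
```

Target z is 61.9.

step_arm(
  targets=[
    [1,-2,0.5,15,0],
    [1,0,0,25,0],
    [1,0,0,20,0],
    [1,0,0,15,0],
    [1,0,0,8,0],
    [1,0,0,4,0],
    [1,0,0,2,0],
    [1,0,0,1,0],
    [1,0,0,0,0],
    [1,0,0,0,0],
    [1,0,0,0,0],
  ],
)

```text
t: 25.6
tcp_pos: [638.0, 68.6, 65.6]
eef_rot: [3.14, 0.0, 1.574]
force: [-0.0, -0.4, -2.0]
grip_width: 45.8
grip_force: 17.9
```

step_arm(
  targets=[
    [1,0.5,-1,1,0],
    [1,0,0,1,0],
    [1,0,0,1,0],
    [1,0,0,0.8,0],
    [1,0,0,0,0],
    [1,0,0,0,0],
  ],
)

```text
t: 26.1
tcp_pos: [636.7, 69.0, 61.6]
eef_rot: [3.141, 0.0, 1.574]
force: [-0.8, -0.6, 5.4]
grip_width: 45.7
grip_force: 18.0
```

step_arm(
  targets=[
    [0.2,0,0,0,0],
    [0.1,0,0,0,0],
    [0,0,0,0,0],
    [-0.5,0,0,0,0],
    [-1,0,0,0,0],
    [-1,0,0,0,0],
    [-1,0,0,0,0],
    [-1,0,0,0,0],
    [-1,0,0,-15,0],
    [-1,0,0,-30,0],
    [-1,0,0,-40,0],
    [-1,0,0,-40,0],
  ],
)

```text
t: 27.1
tcp_pos: [635.4, 69.1, 186.0]
eef_rot: [-3.138, -0.0, 1.574]
force: [1.4, -0.3, -0.3]
grip_width: 92.5
grip_force: 0.0
```

step_arm(
  targets=[
    [-1,0,-10,0,0],
    [-1,0,-20,0,0],
    [-1,0,-30,0,0],
    [-1,0,-30,0,0],
    [-1,0,-30,0,0],
    [-1,0,-30,0,0],
    [-1,0,-30,0,0],
    [-1,0,-30,0,0],
    [-1,0,-20,0,0],
    [-1,0,-10,0,0],
    [-1,0,0,0,0],
    [-1,0,0,0,0],
  ],
)

```text
t: 28.1
tcp_pos: [397.4, 68.2, 186.4]
eef_rot: [3.139, 0.0, 1.574]
force: [0.1, -0.8, 0.6]
grip_width: 92.8
grip_force: 0.0
```

Run:
```python
from h import *
print(arm.sense()['tcp_pos'])
a=arm.snapshot('top')[145:235,160:460]; cv2.imwrite('pics/e.png',cv2.resize(a,(800,240)))
cv2.imwrite('pics/f.png',arm.snapshot('side'))
for p in ([636.7,69.1,91],[632.4,-11,79],[628.1,-90.8,67],[623.8,-170.8,55]):
  print(((w2px('top',p)-[160,145])*8/3).round(0),w2px('side',p).round(0))
```

```text
[397.39013938  68.17781888 186.40018743]
[224.  85.] [226. 242.]
[342.  94.] [255. 221.]
[458. 102.] [281. 202.]
[571. 111.] [305. 185.]
```

View pics/e.png

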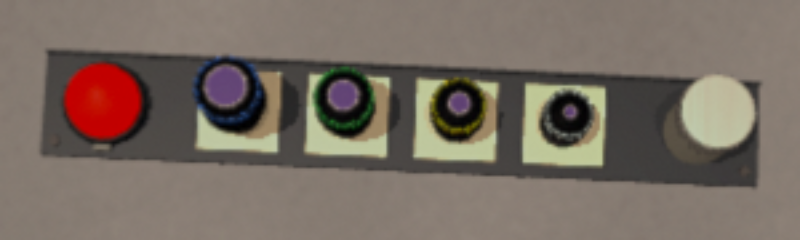

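View pics/f.png

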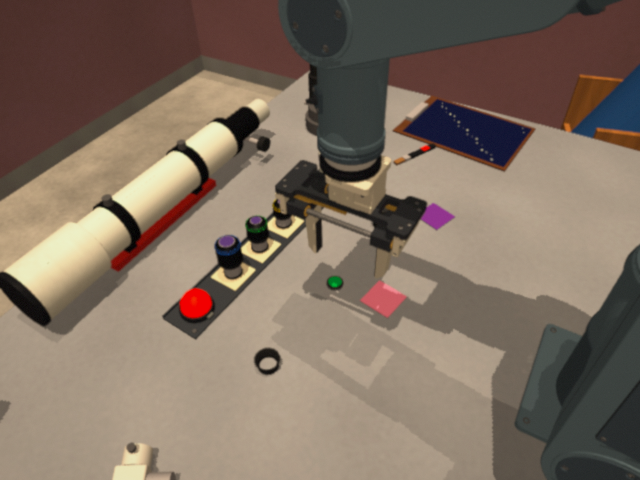

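The top crop shows the lenses at (226,86), (343,95), (459,103) and (570,111). Predictions were (224,85), (342,94), (458,102) and (571,111), so all four are within about 1 mm. The order from the lamp is blue, green, yellow, white, all upright. The filter at side (335,283) hasn't moved, and the arm is clear.

```bash
python3 -c "
from workcell import arm
print(arm.sign_off())"
```

```text
the job is handed in; nothing more can be done
None
```

I put the four eyepieces on the pads in order of height, tallest by the lamp and each upright within about 1 mm of its pad's centre in the last pictures; the moon filter was not moved, and the job was handed in at about 28 s, with no verdict shown.

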